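# Lock the bayonet cap on the ice crusher

### The arm

A 6-joint arm with a two-finger parallel gripper is mounted at the origin on the work surface. World frame = base frame: x ahead of the robot, y to its left, z up, the work surface at z = 0. Lengths are in m, angles in rad, forces in N, time in s.
With the tool pointing down it reaches from about 0.35 to 0.775 m from the base axis. Payload 7.3 kg.
Tool frame: the origin (TCP) lies on the front face of the gripper's body, between the roots of the fingers; the fingertips stand 66 mm ahead of it and the grasp point (between the pads) lies 47 mm ahead of it; z points along the fingers, y is the direction in which the jaws open and shut (so a half turn about z gives the same grasp; the last joint's range is limited). The gripper opens to 92 mm and grips with 3 to 60 N. Pads are 19 mm wide; open, the fingers measure 130 mm over their backs; the gripper's body (75 mm by 190 mm) begins 47 mm behind the grasp point.
Start: joints at [-1.301, 0.342, 1.524, -0, 1.275, -0.146], TCP at [0.212, -0.48, 0.292] pointing down, gripper open.
Joint ranges: [-2.53, 2.53], [-0.77, 2.02], [0.04, 2.7], [-1, 4.14], [0.28, 2.66], [-3.11, 3.11]. Speed limits (rad/s): [2.57, 2.57, 3.14, 3.14, 3.14, 3.14].

### API

Orientations are given as [roll, pitch, yaw] about the fixed x, y, z axes, in that order (R = Rz(yaw) Ry(pitch) Rx(roll)).
In Python, from cell import observe, read_camera, hand_in, search_frame, tip_of gives the robot as it stands. The module is installed in compiled form; this text tells all that it offers.
- The arm moves only by the tool apply_moves, never from a script. Its argument "motion" is a list of rows, each an object with "offset": the shift along the tool's x, y, z in mm, a list of three; "rotation": the turn, a rotation vector about the tool's x, y, z in rad, a list of three. In form: [{"offset": [x, y, z], "rotation": [rx, ry, rz]}, ...]. A call has 1 to 12 rows; each row shifts and turns the pose as measured when the row begins, along the tool's axes as they then stand; what a row does not reach is not made up. A row lasts 1/12 s, in which the tool goes at most 41.7 mm and 7.16 degrees, less where a joint would pass 70% of its speed; a pose out of reach is approached as far as the arm can. A call with a gripper value outside its range is refused whole. "grip" is the closure, from 0 (fully open) to 1 (shut), set as the call begins (left out, the last holds). The fingers move at their own pace and stop on an object; "grip_force" is the grip in N (left out, the last holds). Time passes only in rows, so rows that do not move let the fingers close. It gives the time, the measured TCP pose, the force and the opening at its end, in the units of the state.
- observe(): the state, without advancing time (a new reading comes with each control period).
- read_camera(name): name is "side" or "top" or "wrist"; returns a dict with "img" (384x512x3 uint8, red, green, blue), "camera_matrix" (3x3 intrinsics, pixels), "D" ([k1, k2, p1, p2, k3] as OpenCV has them; the pictures are not rectified), "R" (3x3) and "t" (3): a world point X has camera coordinates R X + t; the wrist camera has in their place "tool_from_camera" (4x4, takes a point from camera to tool coordinates, whose origin is the TCP and whose axes are the flange's). Camera axes: x right, y down, z forward; pixel columns grow to the right and rows downward; lengths in m; the calibration is good to about 2 mm. A picture is of the moment at which its call begins: read the wrist's pose just before it. There is no depth.
- hand_in(): hands the job in, once; it reports no verdict.
Trained networks look in a picture, given as the dict that the camera call returned (one of the last four; its "shot" number tells which), for a name from the list of things; names that differ only in an ending like _2 or _b are one class to them, and where a whole thing is asked for, a point or a joint stands for the part that bears it (a point fixed in the world has none). Each returns a list of dicts, best first, with "score" (0 to 1); they miss things now and then, are a little off and sometimes report something else, mostly with a low value. They report only what shows in the picture. A call takes as long as a camera call. They do not tell look-alikes from the thing itself.
- search_frame(query, picture): "location" ([x, y, z] in m, in world coordinates, good to about 4 mm: the middle of the surface that is visible of it).
- tip_of(query, picture): "location" ([x, y, z] in m, in world coordinates, good to about 4 mm: a listed point, or the origin of a listed thing).
The state is a dict: "time": time; "qpos": joint angles; "qvel": joint speeds; "joint_efforts": joint torques, N m; "tool_pos": TCP position; "tool_rot": TCP orientation; "contact_force": force on the tool from outside, world axes, zero at the start; "torque": the same for the moment, N m; "opening": finger opening in m.
Only numpy, scipy, OpenCV 4.12 (cv2) and the standard library are available. Lean on these libraries where they do the work, as an engineer would, in place of code of your own. Each camera call takes 0.05 s, during which the arm holds its last target.

### The job

Close the ice crusher: fit the red cap into the feed port on its sloping top, push it down against the spring as far as it goes, and give it a quarter turn clockwise so that it locks, springs up into its catch and stays locked when you let go. Leave the cups, the bottle and the roll of tape standing where they are.

Things in the scene. Friction and masses are not known exactly. Their poses are not given: they have to be found in the camera images.
- cap_mid (a point): centre of the grip bar of the loose red bayonet cap (about 0.18 kg), which stands upright on the table; 43 mm above its underside, on its axis. z: cap axis, up; x: along the bar. Bar 56 long (x), 14 thick (y), 40 tall. Under it a flange 92 across, 6 thick (20 to 26 mm below this point), then a neck 53 across. Same after half a turn.
- cap_lugs (a point): point on the cap's axis at mid height of its two lugs, 38.5 mm below cap_mid (axes as there). The lugs stand out of the neck at +x and -x, in line with the bar, under the yellow marks on the flange: 14 mm wide, 5 mm thick, ends 36 mm from the axis.
- port (a point): feed port of the fixed ice crusher: centre of the top face of its 92 mm collar, 205 mm up. z: port axis, outward, tilted 30 deg from vertical towards the robot; x: up the slope; y: level. Nothing of the crusher stands above this face. cap_mid's height along z: 41 mm with lugs resting on the lip, 39 in the gaps and just on the spring plate, 26 fully down, 32 when locked.
- port_gaps (a point): point on the port axis 3.5 mm below port, mid-height of the steel lip (7 mm thick, 60 mm hole). Axes as port: they do NOT show the gaps. The lip has two opposite gaps, 48 deg wide, lugs fit with 10 deg to spare each way; yellow marks on the rim beside them. Their line lies up to 0.4 rad either way from x about z, anew each time, rigidly set: look or feel for it.
- port_pocket (a point): point on the port axis 7 mm below port (axes as port): underside of the lip. With cap_mid at 26 to 29 mm over port, lugs pass under it clockwise seen from outside (negative about z). 90 deg past the gaps are 3 mm deep pockets, a stop about 5 deg beyond. Let go there, the spring lifts the cap 3 mm into the pockets: locked. Let go earlier it stays at 29 mm, unlocked.
- crusher_foot (a point): centre of the underside of the ice crusher, a fixed machine with blue base and white top, 220 mm (x) by 180 mm (y), at most 230 mm tall at the back; z up, x points away from its front. The port is 205 mm above this point.
- plate (a joint): travel (m) of the black spring plate in the port along the port axis: 0 free, its top 4 mm below the collar's face; about 0.013 with the cap fully down, 0.010 with lugs under the plain lip, 0.007 when locked. Spring 3 N at the start plus 0.55 N per mm: 10 N fully down.
- cup_a_mid (a point): clear plastic drinking cup, 100 mm tall, 78 mm across the rim, standing upright and empty; point on its axis 50 mm up. A bystander
- cup_b_mid (a point): clear plastic drinking cup, 100 mm tall, 78 mm across the rim, standing upright and empty; point on its axis 50 mm up. A bystander
- bottle_mid (a point): drinks bottle, 66 mm across, 200 mm tall, standing upright; point on its axis 100 mm up. A bystander
- tape_mid (a point): cream roll of tape lying flat, 90 mm across, 48 mm tall; point at its centre, 24 mm up. A bystander
Things that resemble listed ones, but are neither listed nor needed, are in the scene too. Of the things that look like the part that bears cap_mid, the middle-sized one is meant.

How it is judged:
By the outcome, as a careful person would: the job done as asked, in the order asked, and still so for the second after the job is handed in, with the robot touching nothing.
It also fails if it takes over 72 s, if anything falls off the work surface, if the arm or the gripper's body presses on something with over 40 N, if the wrist force passes 120 N, or if a joint passes its speed limit or range.

## Working session

There is one attempt and no reset: what is moved stays moved. The work goes in short steps, Python scripts to look and compute and a tool call to move; the robot and the scene stay as the last step left them, time stands still between calls to the robot, and variables do not carry over. Pictures are saved under pics/ and viewed, and the job is handed in when it is done.

Besides the shell and the picture viewer there is one more tool, called after "Call:" by a JSON object that holds its "name" and its "arguments", one argument or row to a line. apply_moves: Moves the arm, as the interface text tells. Its arguments: {"type":"object","properties":{"motion":{"type":"array"},"grip":{"type":"number"},"grip_force":{"type":"number"}},"required":["motion"]}

```bash
mkdir -p pics
python3 - <<'E'
from cell import *
import cv2,numpy as np
s=observe();print(s)
for n in ["side","top"]:
    p=read_camera(n);cv2.imwrite(f"pics/{n}0.png",p["img"][...,::-1]);print(n,p["camera_matrix"],p["D"],p["R"],p["t"],p["shot"])
    for q in ["cap_mid","port","crusher_foot","cup_a_mid","bottle_mid","tape_mid"]:
        print(q,[(np.round(d["location"],3).tolist(),round(d["score"],2)) for d in tip_of(q,p)])
E
```

```text
{'time': 0.0, 'qpos': array([-1.30098886e+00,  3.42727897e-01,  1.52502812e+00, -1.05360854e-05,
        1.27542400e+00, -1.45957040e-01]), 'qvel': array([-0.00029558,  0.00052225, -0.00032785,  0.00092773, -0.0010282 ,
        0.00061652]), 'joint_efforts': array([ 1.29920056e-03, -4.31239700e+01, -2.44216776e+01,  7.20106484e-02,
        5.58114436e-02, -1.31372199e-04]), 'tool_pos': array([ 0.21199485, -0.47994702,  0.29153834]), 'tool_rot': array([-3.14002070e+00, -2.20897296e-04,  4.15767405e-01]), 'contact_force': array([-0.91107598, -0.26198799, -0.13796732]), 'torque': array([-0.00312263,  0.01423546, -0.02977613]), 'opening': 0.091853360478041}
side [[495.94317675   0.         253.05273975]
 [  0.         495.94317675 190.94243897]
 [  0.           0.           1.        ]] [-0.08990723  0.          0.          0.          0.        ] [[ 0.9962459  -0.08620026 -0.00797576]
 [-0.07022019 -0.75078765 -0.6568006 ]
 [ 0.05062828  0.65489497 -0.75402212]] [-0.56559248  0.17756073  1.20003818] 1
cap_mid [([0.426, 0.346, 0.058], 0.77), ([0.62, 0.4, 0.03], 0.66), ([0.576, 0.282, 0.0
[... 239 characters left out ...]
.         408.2606378  192.79324667]
 [  0.           0.           1.        ]] [-0.05096517  0.          0.          0.          0.        ] [[ 0.00644175 -0.99957923 -0.02828205]
 [-0.992835   -0.00301843 -0.11945521]
 [ 0.11931958  0.02884891 -0.99243669]] [0.09051266 0.60963571 0.93302395] 2
cap_mid [([0.428, 0.337, 0.057], 0.9), ([0.575, 0.277, 0.044], 0.89), ([0.618, 0.404, 0.03], 0.59)]
port [([0.637, -0.014, 0.052], 0.71), ([0.534, -0.227, 0.203], 0.56), ([0.533, -0.228, 0.2], 0.35)]
crusher_foot [([0.573, 0.278, 0.043], 0.27)]
cup_a_mid [([0.512, -0.007, 0.048], 0.95), ([0.535, -0.224, 0.204], 0.44)]
bottle_mid [([0.749, 0.007, 0.102], 0.65)]
tape_mid [([0.409, -0.02, 0.024], 0.71)]
```

View pics/side0.png

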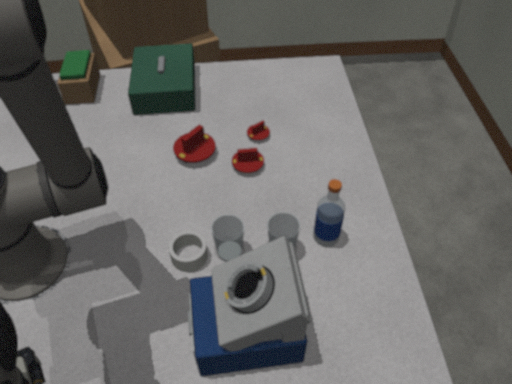

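View pics/top0.png

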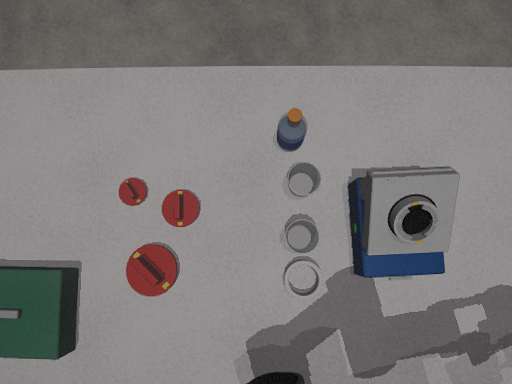

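Candidates for the red cap in the top picture are large at (152,270), middle at (181,208) and small at (133,191). By the description it is the middle one, about (0.575, 0.28). I'll check it in a close crop and measure the yellow marks.

```bash
cat > h.py <<'E'
import cv2,numpy as np
from scipy.spatial.transform import Rotation as Ro
from cell import *
def ray(p,uv):
    """camera centre, unit rays in world for fixed cam"""
    n=cv2.undistortPoints(np.array(uv,float).reshape(-1,1,2),p["camera_matrix"],np.array(p["D"])).reshape(-1,2)
    d=np.c_[n,np.ones(len(n))]
    R=np.array(p["R"]);t=np.array(p["t"])
    return -R.T@t, d@R
def plane(p,uv,p0,n):
    c,d=ray(p,uv); k=((np.array(p0)-c)@n)/(d@n); return c+k[:,None]*d
def proj(p,X):
    return cv2.projectPoints(np.array(X,float).reshape(-1,1,3),cv2.Rodrigues(np.array(p["R"]))[0],np.array(p["t"]),p["camera_matrix"],np.array(p["D"]))[0].reshape(-1,2)
def wristcam(p,s):
    T=np.eye(4);T[:3,:3]=Ro.from_euler('xyz',s["tool_rot"]).as_matrix();T[:3,3]=s["tool_pos"]
    M=np.linalg.inv(T@np.array(p["tool_from_camera"]));p["R"]=M[:3,:3];p["t"]=M[:3,3];return p
def blobs(p,lo,hi,box,amin=2):
    h=cv2.cvtColor(p["img"],cv2.COLOR_RGB2HSV);m=cv2.inRange(h,lo,hi)
    x0,y0,x1,y1=box;k=np.zeros_like(m);k[y0:y1,x0:x1]=m[y0:y1,x0:x1]
    n,l,st,c=cv2.connectedComponentsWithStats(k)
    return [(c[i],st[i,4]) for i in range(1,n) if st[i,4]>=amin]
def crop(p,box,f,name):
    x0,y0,x1,y1=box;cv2.imwrite(name,cv2.resize(p["img"][y0:y1,x0:x1,::-1],None,fx=f,fy=f,interpolation=cv2.INTER_CUBIC))
E
python3 - <<'E'
from h import *
p=read_camera("top");q=read_camera("side")
crop(p,(110,170,210,300),5,"pics/t1.png")
a=q["img"][120:175,215:285,::-1]
crop(p,(380,180,450,250),8,"pics/t2.png"); crop(q,(215,255,285,320),8,"pics/s2.png")
for c,bp,bq,p0,n in (("cap",(160,185,203,230),(228,143,268,176),[0,0,.023],[0,0,1]),("port",(380,185,450,250),(215,255,285,320),[.534,-.225,.205],[-.5,0,.866])):
  for im,b in ((p,bp),(q,bq)):
    B=blobs(im,(18,120,100),(38,255,255),b)
    for cc,ar in B: print(c,cc.round(1),ar,plane(im,[cc],p0,np.array(n))[0].round(4))
E
```

```text
cap [179.9 192.1] 16 [0.6121 0.2774 0.023 ]
cap [180. 223.] 15 [0.5371 0.275  0.023 ]
cap [260.2 158.4] 5 [0.6125 0.2813 0.023 ]
cap [234.2 160.8] 6 [0.5388 0.2786 0.023 ]
port [414.9 203.1] 23 [ 0.5679 -0.2164  0.2246]
port [418.7 241. ] 17 [ 0.4963 -0.2362  0.1832]
port [262.7 271.4] 18 [ 0.569  -0.2129  0.2252]
port [226.4 295.1] 7 [ 0.4985 -0.2338  0.1845]
```

Run:
```python
import cv2,numpy as np
a=cv2.imread("pics/t2.png");b=cv2.imread("pics/t1.png");a=cv2.resize(a,(440,440));b=cv2.resize(b,(339,440))
cv2.imwrite("pics/m1.png",np.hstack([a,b]))
```

```text
(no output)
```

View pics/m1.png

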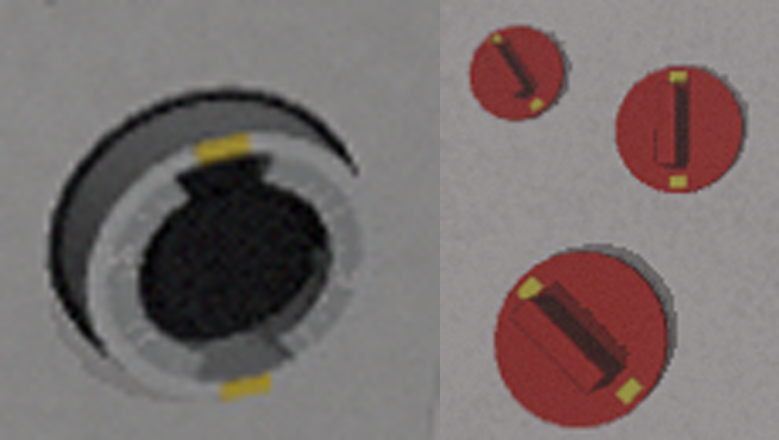

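View pics/s2.png

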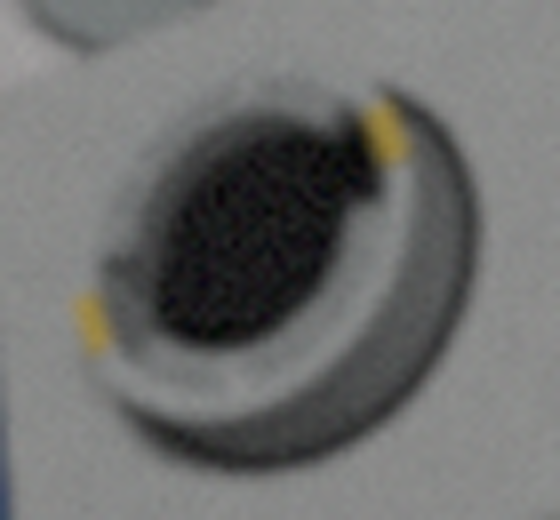

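The crop shows the middle cap at right-top, with its bar along world x, and the port gaps turned about 0.24 rad from x. Next I need the crusher's yaw.

Run:
```python
from h import *
p=read_camera("top");q=read_camera("side")
crop(p,(340,155,470,285),5,"pics/t3.png"); crop(q,(180,230,320,380),5,"pics/s3.png")
np.save("p.npy",p,allow_pickle=True);np.save("q.npy",q,allow_pickle=True)
```

```text
(no output)
```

View pics/t3.png

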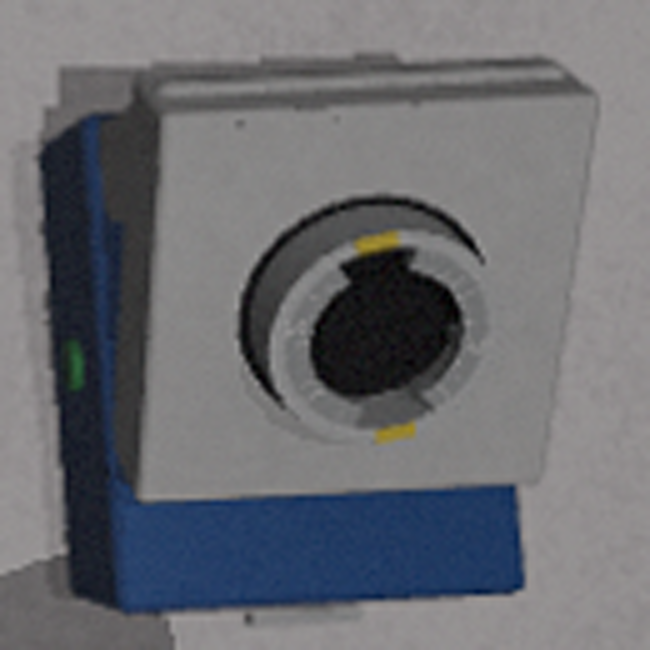

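View pics/s3.png

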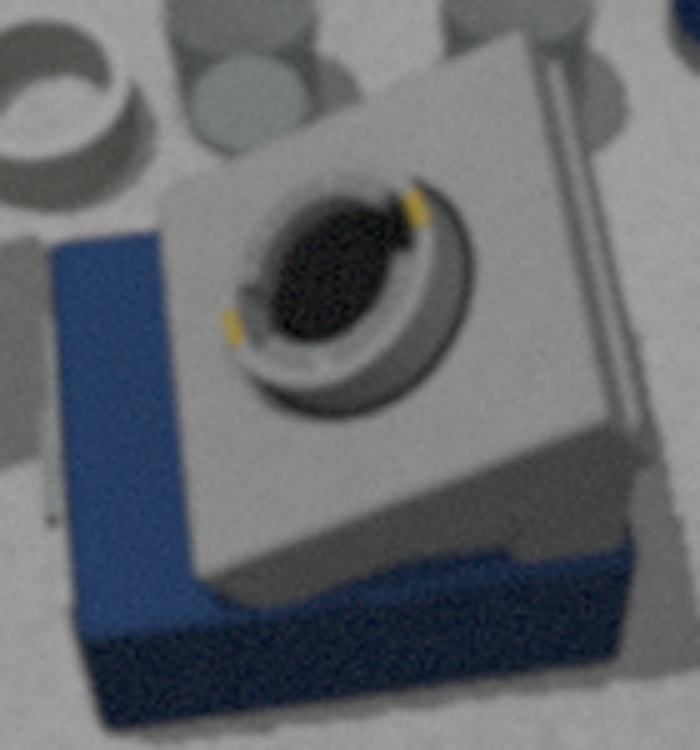

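Run:
```python
from h import *
p=np.load("p.npy",allow_pickle=True).item();q=np.load("q.npy",allow_pickle=True).item()
n=np.array([0,0,1.])
def f(im,o,a,b,z):
    P=plane(im,[np.array(a)/5+o-0.4,np.array(b)/5+o-0.4],[0,0,z],n)
    d=P[0]-P[1]
    if d[1]<0:d=-d
    return P.round(3).tolist(),"yaw",round(np.arctan2(-d[0],d[1]),3)
T=np.array([340,155]);S=np.array([180,230])
print(f(p,T,(140,502),(540,483),.13),f(p,T,(162,112),(597,95),.22),f(p,T,(122,610),(522,590),.08))
print(f(q,S,(160,190),(197,575),.13),f(q,S,(525,35),(610,420),.22),f(q,S,(53,245),(83,642),.08))
```

```text
([[0.467, -0.147, 0.13], [0.475, -0.316, 0.13]], 'yaw', np.float64(0.048)) ([[0.619, -0.137, 0.22], [0.626, -0.306, 0.22]], 'yaw', np.float64(0.043)) ([[0.418, -0.15, 0.08], [0.427, -0.328, 0.08]], 'yaw', np.float64(0.05))
([[0.47, -0.135, 0.13], [0.478, -0.307, 0.13]], 'yaw', np.float64(0.047)) ([[0.62, -0.134, 0.22], [0.629, -0.303, 0.22]], 'yaw', np.float64(0.052)) ([[0.42, -0.127, 0.08], [0.43, -0.309, 0.08]], 'yaw', np.float64(0.057))
```

Call:
{"name": "apply_moves", "arguments": {
  "motion": [
    {"offset": [20,-16,-8],"rotation": [0,0,0]},
    {"offset": [26.6,-22.8,-8],"rotation": [0,0,0]},
    {"offset": [26.6,-22.8,-8],"rotation": [0,0,0]},
    {"offset": [26.6,-22.8,-8],"rotation": [0,0,0]},
    {"offset": [26.6,-22.8,-8],"rotation": [0,0,0]},
    {"offset": [26.6,-22.8,-8],"rotation": [0,0,0]},
    {"offset": [26.6,-22.8,0],"rotation": [0,0,0]},
    {"offset": [26.6,-22.8,0],"rotation": [0,0,0]},
    {"offset": [26.6,-22.8,0],"rotation": [0,0,0]},
    {"offset": [26.6,-22.8,0],"rotation": [0,0,0]},
    {"offset": [26.6,-22.8,0],"rotation": [0,0,0]},
    {"offset": [26.6,-22.8,0],"rotation": [0,0,0]}
  ],
  "grip": 0
}}

```text
time: 1.9
tool_pos: [0.3949, -0.1001, 0.3425]
tool_rot: [3.136, -0.003, 0.403]
contact_force: [1.1, -0.4, 0.0]
opening: 0.0916
```

Call:
{"name": "apply_moves", "arguments": {
  "motion": [
    {"offset": [26.6,-22.8,0],"rotation": [0,0,0]},
    {"offset": [26.6,-22.8,0],"rotation": [0,0,0]},
    {"offset": [26.6,-22.8,0],"rotation": [0,0,0]},
    {"offset": [26.6,-22.8,0],"rotation": [0,0,0]},
    {"offset": [26.6,-22.8,0],"rotation": [0,0,0]},
    {"offset": [26.6,-22.8,0],"rotation": [0,0,0]},
    {"offset": [26.6,-22.8,0],"rotation": [0,0,0]},
    {"offset": [26.6,-22.8,0],"rotation": [0,0,0]},
    {"offset": [26.6,-22.8,0],"rotation": [0,0,0]},
    {"offset": [26.6,-22.8,0],"rotation": [0,0,0]},
    {"offset": [26.6,-22.8,0],"rotation": [0,0,0]},
    {"offset": [20,-16,0],"rotation": [0,0,0]}
  ]
}}

```text
time: 2.9
tool_pos: [0.5823, 0.292, 0.3434]
tool_rot: [3.134, -0.007, 0.407]
contact_force: [0.7, 0.4, -0.6]
opening: 0.092
```

Call:
{"name": "apply_moves", "arguments": {
  "motion": [
    {"offset": [0,0,0],"rotation": [0,0,-0.115]},
    {"offset": [0,0,0],"rotation": [0,0,-0.115]},
    {"offset": [0,0,0],"rotation": [0,0,-0.115]},
    {"offset": [0,0,0],"rotation": [0,0,-0.115]},
    {"offset": [0,0,0],"rotation": [0,0,-0.115]},
    {"offset": [0,0,0],"rotation": [0,0,-0.115]},
    {"offset": [0,0,0],"rotation": [0,0,-0.115]},
    {"offset": [0,0,0],"rotation": [0,0,-0.115]},
    {"offset": [0,0,0],"rotation": [0,0,-0.115]},
    {"offset": [0,0,0],"rotation": [0,0,-0.115]},
    {"offset": [0,0,0],"rotation": [0,0,-0.115]},
    {"offset": [0,0,0],"rotation": [0,0,-0.115]}
  ]
}}

```text
time: 3.9
tool_pos: [0.5834, 0.3002, 0.3371]
tool_rot: [3.14, 0.006, 1.859]
contact_force: [-0.0, -0.3, -0.1]
opening: 0.0919
```

Call:
{"name": "apply_moves", "arguments": {
  "motion": [
    {"offset": [0,0,0],"rotation": [0,0,-0.115]},
    {"offset": [0,0,0],"rotation": [0,0,-0.115]},
    {"offset": [0,0,0],"rotation": [0,0,-0.115]},
    {"offset": [0,0,0],"rotation": [0,0,-0.115]},
    {"offset": [0,0,0],"rotation": [0,0,-0.115]},
    {"offset": [0,0,0],"rotation": [0,0,-0.115]},
    {"offset": [0,0,0],"rotation": [0,0,-0.115]},
    {"offset": [0,0,0],"rotation": [0,0,-0.115]},
    {"offset": [0,0,0],"rotation": [0,0,-0.115]},
    {"offset": [0,0,0],"rotation": [0,0,-0.115]},
    {"offset": [0,0,0],"rotation": [0,0,-0.115]},
    {"offset": [0,0,0],"rotation": [0,0,-0.115]}
  ]
}}

```text
time: 4.9
tool_pos: [0.5834, 0.3003, 0.335]
tool_rot: [-3.135, -0.001, -2.973]
contact_force: [0.2, -0.7, -0.7]
opening: 0.0921
```

```bash
cat >> h.py <<'E'
def togo(s,pos,R):
    """offset (mm, tool axes now), rotvec to reach TCP pose"""
    R0=Ro.from_euler('xyz',s["tool_rot"]).as_matrix()
    return (R0.T@(np.array(pos)-s["tool_pos"])*1000).round(1), Ro.from_matrix(R0.T@R).as_rotvec().round(4)
E
python3 - <<'E'
from h import *
s=observe();w=wristcam(read_camera("wrist"),s)
print(s["qpos"].round(3),s["tool_pos"])
cv2.imwrite("pics/w1.png",w["img"][...,::-1])
for d in tip_of("cap_mid",w): print(d)
for cc,ar in blobs(w,(18,110,90),(38,255,255),(0,0,512,384),4): print(cc.round(1),ar,plane(w,[cc],[0,0,.023],np.array([0,0,1.]))[0].round(4))
E
```

```text
[ 0.361  0.574  1.034 -0.006  1.536 -1.379] [0.58339093 0.30028939 0.33501484]
{'location': [0.6174, 0.4005, 0.0321], 'score': 0.84}
{'location': [0.5754, 0.2792, 0.0456], 'score': 0.71}
{'location': [0.4221, 0.3463, 0.0566], 'score': 0.67}
[342.   63.6] 163 [0.4605 0.3782 0.023 ]
[242.3 117.3] 63 [0.5399 0.2763 0.023 ]
[321.2 175.7] 29 [0.5926 0.3821 0.023 ]
[235. 181.] 35 [0.617  0.2796 0.023 ]
[ 62.2 274.9] 250 [0.7899 0.0622 0.023 ]
[448.1 277.4] 159 [0.7027 0.5898 0.023 ]
```

View pics/w1.png

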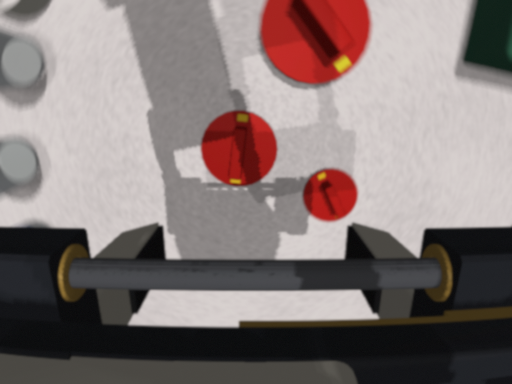

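Run:
```python
from h import *
s=observe();print(togo(s,[.576,.278,.17],Ro.from_euler('xyz',[np.pi,0,np.pi+.038]).as_matrix()))
```

```text
(array([ 10.7, -19.8, 165.1]), array([-0.0063, -0.0007,  0.1263]))
```

Call:
{"name": "apply_moves", "arguments": {
  "motion": [
    {"offset": [4,-7,20],"rotation": [0,0,0.06]},
    {"offset": [3,-7,35],"rotation": [0,0,0.06]},
    {"offset": [3,-6,35],"rotation": [0,0,0.0]},
    {"offset": [0,0,35],"rotation": [0,0,0]},
    {"offset": [0,0,25],"rotation": [0,0,0]},
    {"offset": [0,0,10],"rotation": [0,0,0]},
    {"offset": [0,0,0],"rotation": [0,0,0]}
  ]
}}

```text
time: 5.58
tool_pos: [0.5768, 0.2783, 0.1722]
tool_rot: [-3.138, 0.008, -3.133]
contact_force: [-0.3, -0.1, 0.4]
opening: 0.092
```

Run:
```python
from h import *
s=observe();print(togo(s,[.576,.278,.093],Ro.from_euler('xyz',[np.pi,0,np.pi+.038]).as_matrix()))
w=wristcam(read_camera("wrist"),s);cv2.imwrite("pics/w2.png",w["img"][...,::-1])
for d in tip_of("cap_mid",w): print(d)
```

```text
(array([ 1.4, -0.1, 79.2]), array([-0.0034,  0.0077, -0.0294]))
{'location': [0.6126, 0.3994, 0.0376], 'score': 0.86}
{'location': [0.5771, 0.2754, 0.0437], 'score': 0.55}
```

View pics/w2.png

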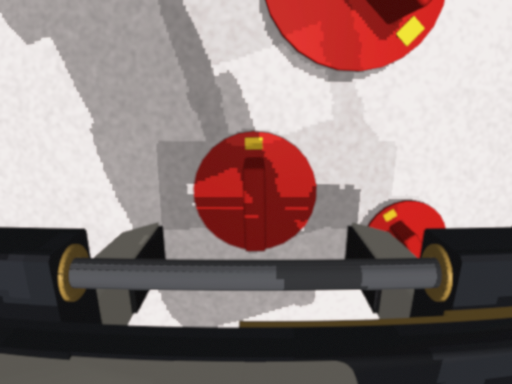

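Call:
{"name": "apply_moves", "arguments": {
  "motion": [
    {"offset": [1,0,20],"rotation": [0,0.004,-0.012]},
    {"offset": [0,0,22],"rotation": [0,0.004,0]},
    {"offset": [0,0,20],"rotation": [0,0,0]},
    {"offset": [0,0,12],"rotation": [0,0,0]},
    {"offset": [0,0,4],"rotation": [0,0,0]},
    {"offset": [0,0,0],"rotation": [0,0,0]}
  ]
}}

```text
time: 6.18
tool_pos: [0.5859, 0.2824, 0.1089]
tool_rot: [3.135, 0.028, -3.124]
contact_force: [-0.6, 0.4, -0.5]
opening: 0.0921
```

Run:
```python
from h import *
s=observe();print(togo(s,[.576,.278,.0935],Ro.from_euler('xyz',[np.pi,0,np.pi+.02]).as_matrix()))
```

```text
(array([10.4, -4.3, 15.1]), array([ 0.0062,  0.0284, -0.0019]))
```

Call:
{"name": "apply_moves", "arguments": {
  "motion": [
    {"offset": [5,-2,0],"rotation": [0.003,0.014,0]},
    {"offset": [5,-2,4],"rotation": [0.003,0.014,0]},
    {"offset": [0,0,4],"rotation": [0,0,0]},
    {"offset": [0,0,3],"rotation": [0,0,0]},
    {"offset": [0,0,0],"rotation": [0,0,0]}
  ]
}}

```text
time: 6.6
tool_pos: [0.5773, 0.2788, 0.1025]
tool_rot: [3.139, 0.006, -3.124]
contact_force: [-0.9, 0.2, -0.1]
opening: 0.0918
```

Run:
```python
from h import *
s=observe();print(togo(s,[.576,.278,.0935],Ro.from_euler('xyz',[np.pi,0,np.pi+.02]).as_matrix()))
```

```text
(array([ 1.4, -0.8,  9. ]), array([ 0.0022,  0.0056, -0.0023]))
```

Call:
{"name": "apply_moves", "arguments": {
  "motion": [
    {"offset": [1,0,3],"rotation": [0,0.004,0]},
    {"offset": [1,0,3],"rotation": [0,0.002,0]},
    {"offset": [0,0,3],"rotation": [0,0,0]},
    {"offset": [0,0,1],"rotation": [0,0,0]},
    {"offset": [0,0,0],"rotation": [0,0,0]}
  ]
}}

```text
time: 7.02
tool_pos: [0.5754, 0.2788, 0.0917]
tool_rot: [3.139, -0.0, -3.124]
contact_force: [0.9, 0.7, -0.2]
opening: 0.0915
```

Run:
```python
from h import *
s=observe();print(togo(s,[.576,.278,.0935],Ro.from_euler('xyz',[np.pi,0,np.pi+.02]).as_matrix()))
```

```text
(array([-0.6, -0.8, -1.8]), array([ 0.0025, -0.0004, -0.0024]))
```

Call:
{"name": "apply_moves", "arguments": {
  "motion": [
    {"offset": [0,0,-1],"rotation": [0,0,0]},
    {"offset": [0,0,0],"rotation": [0,0,0]},
    {"offset": [0,0,0],"rotation": [0,0,0]},
    {"offset": [0,0,0],"rotation": [0,0,0]},
    {"offset": [0,0,0],"rotation": [0,0,0]},
    {"offset": [0,0,0],"rotation": [0,0,0]},
    {"offset": [0,0,0],"rotation": [0,0,0]},
    {"offset": [0,0,0],"rotation": [0,0,0]}
  ],
  "grip": 1,
  "grip_force": 50
}}

```text
time: 7.68
tool_pos: [0.5756, 0.2789, 0.093]
tool_rot: [3.139, 0.0, -3.124]
contact_force: [0.4, -0.3, -0.1]
opening: 0.0432
```

Run:
```python
from h import *
s=observe();print(s["opening"],s["tool_pos"],s["contact_force"])
```

```text
0.043187361741834726 [0.57557382 0.27888966 0.09300925] [ 0.43757175 -0.3330624  -0.06483849]
```

Fingers are still closing, so I'll wait.

Call:
{"name": "apply_moves", "arguments": {
  "motion": [
    {"offset": [0,0,0],"rotation": [0,0,0]},
    {"offset": [0,0,0],"rotation": [0,0,0]},
    {"offset": [0,0,0],"rotation": [0,0,0]},
    {"offset": [0,0,0],"rotation": [0,0,0]},
    {"offset": [0,0,0],"rotation": [0,0,0]},
    {"offset": [0,0,0],"rotation": [0,0,0]},
    {"offset": [0,0,0],"rotation": [0,0,0]}
  ]
}}

```text
time: 8.27
tool_pos: [0.5755, 0.2788, 0.0931]
tool_rot: [3.139, 0.0, -3.124]
contact_force: [-0.0, 0.5, 0.5]
opening: 0.014
```

Call:
{"name": "apply_moves", "arguments": {
  "motion": [
    {"offset": [0,0,-10],"rotation": [0,0,0]},
    {"offset": [0,0,-25],"rotation": [0,0,0]},
    {"offset": [0,0,-35],"rotation": [0,0,0]},
    {"offset": [0,0,-35],"rotation": [0,0,0]},
    {"offset": [0,0,-35],"rotation": [0,0,0]},
    {"offset": [0,0,-35],"rotation": [0,0,0]},
    {"offset": [0,0,-35],"rotation": [0,0,0]},
    {"offset": [0,0,-35],"rotation": [0,0,0]},
    {"offset": [0,0,-15],"rotation": [0,0,0]},
    {"offset": [0,0,0],"rotation": [0,0,0]}
  ]
}}

```text
time: 9.1
tool_pos: [0.5727, 0.2775, 0.365]
tool_rot: [-3.141, -0.012, -3.124]
contact_force: [0.6, -0.1, -1.8]
opening: 0.0141
```

Run:
```python
from h import *
s=observe();w=wristcam(read_camera("wrist"),s);cv2.imwrite("pics/w3.png",w["img"][...,::-1]);print(s["opening"],s["tool_pos"],s["tool_rot"],s["qpos"])
R=Ro.from_euler('xyz',s["tool_rot"]).as_matrix()
for cc,ar in blobs(w,(18,110,90),(38,255,255),(100,100,400,300),4): 
  X=plane(w,[cc],s["tool_pos"]+R[:,2]*.0701,R[:,2])[0];print(cc.round(1),ar,(R.T@(X-s["tool_pos"])*1000).round(1))
q=np.load("q.npy",allow_pickle=True).item()
pt=np.load("p.npy",allow_pickle=True).item()
psi=.049;Rp=(Ro.from_euler('z',psi)*Ro.from_euler('y',-np.pi/6)).as_matrix();print(Rp.round(3))
for im,u in ((pt,[(414.9,203.1),(418.7,241)]),(q,[(262.7,271.4),(226.4,295.1)])):
  X=plane(im,u,[.533,-.225,.205],Rp[:,2]);print(X.mean(0).round(4)); d=Rp.T@(X[0]-X[1]);print(d.round(4),np.arctan2(d[1],d[0]))
```

```text
0.014116773739493481 [0.57267432 0.27746074 0.3649878 ] [-3.14078696 -0.01205561 -3.1238663 ] [ 0.3296481   0.52699979  1.03423498  0.00293349  1.59207896 -1.25883419]
[254.7 169.4] 388 [36.3  0.1 70.1]
[334.3 173.6] 28 [34.2 39.1 70.1]
[218.5 275. ] 264 [-21.3 -19.3  70.1]
[291.2 279.4] 170 [-23.9  19.6  70.1]
[[ 0.865 -0.049 -0.499]
 [ 0.042  0.999 -0.024]
 [ 0.5    0.     0.866]]
[ 0.532  -0.2261  0.2044]
[ 0.0837  0.0164 -0.    ] 0.1937935036476108
[ 0.5337 -0.2237  0.2055]
[0.0826 0.0169 0.    ] 0.2015750433260691
```

View pics/w3.png

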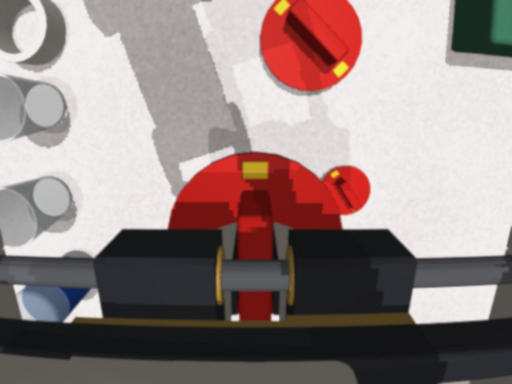

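```bash
cat >> h.py <<'E'
PORT=np.array([.533,-.225,.205]);PSI=.049;GAM=.198;CAP=.0501
Rp=(Ro.from_euler('z',PSI)*Ro.from_euler('y',-np.pi/6)).as_matrix()
def tgt(h,turn=0.,dx=0,dy=0):
    """TCP pose for cap_mid h (m) over port, bar turned `turn` from gap line, dx,dy in port frame"""
    a=GAM+turn; x=-(np.cos(a)*Rp[:,0]+np.sin(a)*Rp[:,1]); z=-Rp[:,2]
    R=np.c_[x,np.cross(z,x),z]
    return PORT+Rp@np.array([dx,dy,h+CAP]),R
def inport(s):
    """cap_mid in port frame mm, tilt axis misalign (port x,y), turn"""
    R=Ro.from_euler('xyz',s["tool_rot"]).as_matrix();c=s["tool_pos"]+R[:,2]*CAP
    b=Rp.T@(-R[:,0]);zz=Rp.T@(-R[:,2])
    return (Rp.T@(c-PORT)*1000).round(1),"tilt",zz[:2].round(4),"turn",round(np.arctan2(b[1],b[0])-GAM,4)
def st(h,turn=0.,dx=0,dy=0):
    s=observe();print(inport(s),"F",(Rp.T@s["contact_force"]).round(1),"M",(Rp.T@s["torque"]).round(2),"open",s["opening"].round(4),"t",round(s["time"],2),"q",s["qpos"].round(2))
    print("togo",h,*togo(s,*tgt(h,turn,dx,dy)))
E
python3 - <<'E'
from h import *
p,R=tgt(.13);print(p)
s=observe();print(togo(s,[p[0],p[1],.41],R))
E
```

```text
[ 0.44305808 -0.22941068  0.36097118]
(array([ 139.1, -504.5,  -43.9]), array([ 0.0441, -0.5359, -0.2235]))
```

Call:
{"name": "apply_moves", "arguments": {
  "motion": [
    {"offset": [4,-16,-4],"rotation": [0,0,0]},
    {"offset": [8.5,-31,-4],"rotation": [0,0,0]},
    {"offset": [8.5,-31,-4],"rotation": [0,0,0]},
    {"offset": [8.5,-31,-4],"rotation": [0,0,0]},
    {"offset": [8.5,-31,-4],"rotation": [0,0,0]},
    {"offset": [8.5,-31,-4],"rotation": [0,0,0]},
    {"offset": [8.5,-31,-4],"rotation": [0,0,0]},
    {"offset": [8.5,-31,-4],"rotation": [0,0,0]},
    {"offset": [8.5,-31,-4],"rotation": [0,0,0]},
    {"offset": [8.5,-31,-4],"rotation": [0,0,0]},
    {"offset": [8.5,-31,-4],"rotation": [0,0,0]},
    {"offset": [8.5,-31,0],"rotation": [0,0,0]}
  ]
}}

```text
time: 10.15
tool_pos: [0.472, -0.0895, 0.3864]
tool_rot: [3.139, -0.056, -3.112]
contact_force: [0.7, -0.3, -1.4]
opening: 0.0139
```

Call:
{"name": "apply_moves", "arguments": {
  "motion": [
    {"offset": [8.5,-31,0],"rotation": [0,0,0]},
    {"offset": [8.5,-31,0],"rotation": [0,0,0]},
    {"offset": [8.5,-31,0],"rotation": [0,0,0]},
    {"offset": [8.5,-31,0],"rotation": [0,0,0]},
    {"offset": [4,-16,0],"rotation": [0,0,0]},
    {"offset": [0,0,0],"rotation": [0,0,0]}
  ]
}}

```text
time: 10.65
tool_pos: [0.4301, -0.2403, 0.3758]
tool_rot: [3.128, -0.075, -3.116]
contact_force: [0.5, 0.4, -2.9]
opening: 0.0136
```

Run:
```python
from h import *
p,R=tgt(.13)
s=observe();print(s["qpos"].round(2),togo(s,[p[0],p[1],.40],R))
```

```text
[-0.65  0.26  1.41 -0.04  1.54 -2.24] (array([-11.4,  10.9, -25. ]), array([ 0.0666, -0.5961, -0.2196]))
```

Call:
{"name": "apply_moves", "arguments": {
  "motion": [
    {"offset": [-2,2,-6],"rotation": [0.011,-0.1,-0.037]},
    {"offset": [-2,2,-6],"rotation": [0.011,-0.1,-0.037]},
    {"offset": [-2,2,-6],"rotation": [0.011,-0.1,-0.037]},
    {"offset": [-2,2,-4],"rotation": [0.011,-0.1,-0.037]},
    {"offset": [-2,2,0],"rotation": [0.011,-0.1,-0.037]},
    {"offset": [0,0,0],"rotation": [0.011,-0.1,-0.037]},
    {"offset": [0,0,0],"rotation": [0,0,0]}
  ]
}}

```text
time: 11.23
tool_pos: [0.4357, -0.2236, 0.3856]
tool_rot: [-3.043, 0.526, -2.863]
contact_force: [-0.1, 0.4, -2.1]
opening: 0.0141
```

Run:
```python
from h import *
st(.13)
```

```text
Traceback (most recent call last):
  File "h.py", line 41, in st
    s=observe();print(inport(s),"F",(Rp.T@s["contact_force"]).round(1),"M",(Rp.T@s["torque"]).round(2),"open",s["opening"].round(4),"t",round(s["time"],2),"q",s["qpos"].round(2))
                                                                                                              ^^^^^^^^^^^^^^^^^^
AttributeError: 'float' object has no attribute 'round'
```

```bash
sed -i 's/s\["opening"\].round(4)/round(s["opening"],4)/' h.py
python3 - <<'E'
from h import *
st(.10)
w=read_camera("wrist");cv2.imwrite("pics/w4.png",w["img"][...,::-1])
E
```

```text
(array([  6.8,   7.1, 154.9]), 'tilt', array([-0.0107, -0.0174]), 'turn', np.float64(-0.0001)) F [-1.1  0.4 -1.8] M [ 0.09  0.39 -0.04] open 0.0141 t 11.23 q [-0.85  0.04  1.75  0.49  1.07 -2.85]
togo 0.1 [ 8.1 -5.7 54.7] [0.015  0.0139 0.    ]
```

View pics/w4.png

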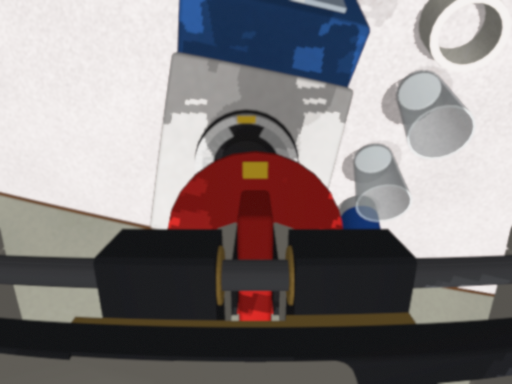

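Run:
```python
from h import *
s=observe();w=wristcam(read_camera("wrist"),s)
for cc,ar in blobs(w,(18,110,90),(38,255,255),(200,100,300,200),4):
  X=plane(w,[cc],PORT,Rp[:,2])[0];d=Rp.T@(X-PORT);print(cc.round(1),ar,(d*1000).round(1), "r",np.hypot(*d[:2]),"ang",np.arctan2(-d[1],-d[0]))
for q in ("port","cap_lugs"):print([(Rp.T@(d["location"]-PORT)*1000,d["score"]) for d in tip_of(q,w)])
```

```text
[245.5 120.5] 142 [-40.4  -8.3   0. ] r 0.041271292338120026 ang 0.2020817976069029
[254.7 169.5] 388 [0.3 7.8 0. ] r 0.007770416761295804 ang -1.6135313827368956
[]
[]
```

Call:
{"name": "apply_moves", "arguments": {
  "motion": [
    {"offset": [4,-3,10],"rotation": [0.008,0.007,0]},
    {"offset": [4,-3,20],"rotation": [0.007,0.007,0]},
    {"offset": [0,0,20],"rotation": [0,0,0]},
    {"offset": [0,0,5],"rotation": [0,0,0]},
    {"offset": [0,0,0],"rotation": [0,0,0]}
  ]
}}

```text
time: 11.85
tool_pos: [0.464, -0.2312, 0.336]
tool_rot: [-3.027, 0.501, -2.863]
contact_force: [-0.5, 0.1, -1.5]
opening: 0.0137
```

Run:
```python
from h import *
st(.06)
w=read_camera("wrist");t=read_camera("top");q=read_camera("side")
a=cv2.resize(t["img"][140:270,350:480],(400,400));b=cv2.resize(q["img"][200:340,180:320],(400,400))
cv2.imwrite("pics/m5.png",np.hstack([a,b])[...,::-1])
```

```text
(array([ 5., -3., 98.]), 'tilt', array([0.0104, 0.003 ]), 'turn', np.float64(0.0027)) F [-1.2  0.1 -1.1] M [ 0.12  0.38 -0.05] open 0.0137 t 11.85 q [-0.79  0.13  1.78  0.47  0.93 -2.84]
togo 0.06 [ 4.5  3.9 38. ] [-0.0009 -0.0108  0.0028]
```

View pics/m5.png

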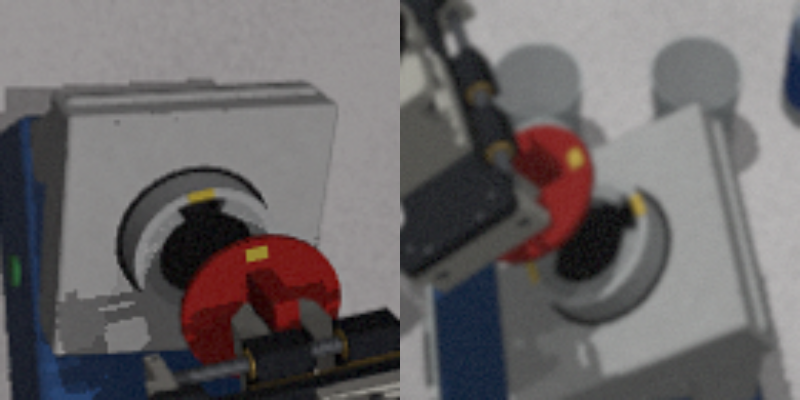

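Call:
{"name": "apply_moves", "arguments": {
  "motion": [
    {"offset": [2,2,10],"rotation": [0,-0.005,0]},
    {"offset": [2,2,15],"rotation": [0,-0.005,0]},
    {"offset": [0,0,10],"rotation": [0,0,0]},
    {"offset": [0,0,0],"rotation": [0,0,0]}
  ]
}}

```text
time: 12.33
tool_pos: [0.4779, -0.2294, 0.3091]
tool_rot: [-3.014, 0.517, -2.858]
contact_force: [-0.7, 0.3, -2.5]
opening: 0.0134
```

Run:
```python
from h import *
st(.048)
```

```text
(array([ 4.6, -2.2, 67.7]), 'tilt', array([-0.0079,  0.0094]), 'turn', np.float64(0.0056)) F [-1.9  0.3 -1.8] M [ 0.13  0.4  -0.07] open 0.0134 t 12.33 q [-0.77  0.17  1.82  0.51  0.84 -2.88]
togo 0.048 [ 3.9  2.7 19.7] [-0.0108  0.0058  0.0056]
```

Call:
{"name": "apply_moves", "arguments": {
  "motion": [
    {"offset": [2.5,1.5,3],"rotation": [-0.005,0.003,0.003]},
    {"offset": [2,1.5,5],"rotation": [-0.005,0.003,0.003]},
    {"offset": [0,0,4],"rotation": [0,0,0]},
    {"offset": [0,0,0],"rotation": [0,0,0]}
  ]
}}

```text
time: 12.67
tool_pos: [0.4798, -0.228, 0.2977]
tool_rot: [-3.026, 0.513, -2.865]
contact_force: [0.2, -0.3, -2.7]
opening: 0.0142
```

Run:
```python
from h import *
st(.044)
t=read_camera("top");q=read_camera("side")
a=cv2.resize(t["img"][160:260,360:460],(400,400),interpolation=2);b=cv2.resize(q["img"][230:330,190:290],(400,400),interpolation=2)
cv2.imwrite("pics/m6.png",np.hstack([a,b])[...,::-1])
```

```text
(array([ 0.3, -0.5, 56.8]), 'tilt', array([-0.0013,  0.0023]), 'turn', np.float64(-0.0)) F [-1.1 -0.3 -2.4] M [ 0.09  0.41 -0.05] open 0.0142 t 12.67 q [-0.77  0.19  1.83  0.52  0.82 -2.88]
togo 0.044 [ 0.2  0.4 12.8] [-0.0025  0.0008 -0.    ]
```

View pics/m6.png

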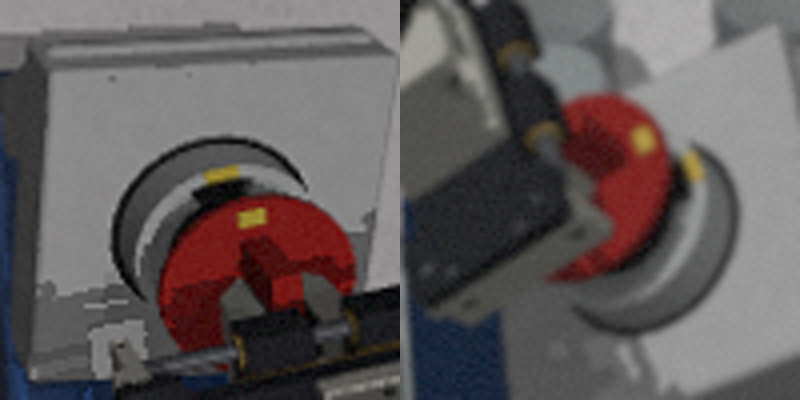

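Run:
```python
from h import *
t=read_camera("top");q=read_camera("side");h=.0568-.020
for im,b in ((t,(410,200,440,222)),(q,(244,255,258,272))):
  for cc,ar in blobs(im,(18,110,90),(38,255,255),b,3):
    d=Rp.T@(plane(im,[cc],PORT+Rp[:,2]*h,Rp[:,2])[0]-PORT);e=np.array([np.cos(GAM),np.sin(GAM)])
    print(cc.round(1),ar,(d*1000).round(1),"minus expected",(d[:2]*1000-37.2*e).round(1))
```

```text
[415.  203.1] 27 [58.3 22.  36.8] minus expected [21.8 14.7]
[422.7 214. ] 23 [35.5  5.5 36.8] minus expected [-1.  -1.8]
[250.5 264.5] 20 [37.4  9.2 36.8] minus expected [0.9 1.8]
```

Call:
{"name": "apply_moves", "arguments": {
  "motion": [
    {"offset": [0.2,0.4,4],"rotation": [-0.002,0,0]},
    {"offset": [0,0,4],"rotation": [0,0,0]},
    {"offset": [0,0,3],"rotation": [0,0,0]},
    {"offset": [0,0,0],"rotation": [0,0,0]}
  ]
}}

```text
time: 13.2
tool_pos: [0.4856, -0.2276, 0.2884]
tool_rot: [-3.026, 0.514, -2.864]
contact_force: [-0.4, -0.3, -4.0]
opening: 0.0136
```

Run:
```python
from h import *
st(.038)
```

```text
(array([ 0.8, -0.4, 45.9]), 'tilt', array([-0.0026,  0.0018]), 'turn', np.float64(0.0006)) F [-2.4 -0.3 -3.2] M [ 0.07  0.35 -0.07] open 0.0136 t 13.2 q [-0.76  0.2   1.83  0.53  0.8  -2.89]
togo 0.038 [0.6 0.4 7.9] [-0.0023  0.0022  0.0006]
```

Call:
{"name": "apply_moves", "arguments": {
  "motion": [
    {"offset": [0.5,0.4,2],"rotation": [-0.002,0.002,0]},
    {"offset": [0,0,2],"rotation": [0,0,0]},
    {"offset": [0,0,2],"rotation": [0,0,0]},
    {"offset": [0,0,0],"rotation": [0,0,0]}
  ]
}}

```text
time: 13.53
tool_pos: [0.4885, -0.2271, 0.282]
tool_rot: [-3.029, 0.512, -2.864]
contact_force: [-0.1, 0.1, -2.4]
opening: 0.0137
```

Run:
```python
from h import *
st(.035)
```

```text
(array([-0.2,  0.1, 38.8]), 'tilt', array([ 0.0005, -0.0005]), 'turn', np.float64(0.0005)) F [-1.3  0.1 -2. ] M [ 0.13  0.41 -0.08] open 0.0137 t 13.53 q [-0.75  0.22  1.83  0.53  0.78 -2.89]
togo 0.035 [-0.1 -0.1  3.8] [ 0.0006 -0.0004  0.0005]
```

At 38.8 mm there is no contact, so the lugs look to be in the gaps (port height uncertain by ±1–2 mm). Continuing down.

Call:
{"name": "apply_moves", "arguments": {
  "motion": [
    {"offset": [0,0,2],"rotation": [0,0,0]},
    {"offset": [0,0,2],"rotation": [0,0,0]},
    {"offset": [0,0,1],"rotation": [0,0,0]},
    {"offset": [0,0,0],"rotation": [0,0,0]}
  ]
}}

```text
time: 13.87
tool_pos: [0.491, -0.227, 0.278]
tool_rot: [-3.028, 0.512, -2.863]
contact_force: [-3.9, -0.2, 1.8]
opening: 0.0141
```

Run:
```python
from h import *
st(.030)
```

```text
(array([ 0.1,  0. , 34.1]), 'tilt', array([0.0001, 0.    ]), 'turn', np.float64(0.0013)) F [-2.5 -0.   3.5] M [ 0.23  0.7  -0.07] open 0.0141 t 13.87 q [-0.75  0.23  1.84  0.54  0.77 -2.9 ]
togo 0.03 [ 0.1 -0.   4.1] [ 0.     -0.0001  0.0013]
```

Call:
{"name": "apply_moves", "arguments": {
  "motion": [
    {"offset": [0,0,3],"rotation": [0,0,0]},
    {"offset": [0,0,3],"rotation": [0,0,0]},
    {"offset": [0,0,2],"rotation": [0,0,0]},
    {"offset": [0,0,0],"rotation": [0,0,0]}
  ]
}}

```text
time: 14.2
tool_pos: [0.4948, -0.2268, 0.2715]
tool_rot: [-3.026, 0.512, -2.862]
contact_force: [-7.1, 0.7, 4.5]
opening: 0.0137
```

Run:
```python
from h import *
st(.026)
```

```text
(array([ 0.2,  0. , 26.6]), 'tilt', array([-0.0004,  0.0007]), 'turn', np.float64(0.0022)) F [-3.9  1.   7.4] M [ 0.36  0.86 -0.02] open 0.0137 t 14.2 q [-0.74  0.24  1.84  0.54  0.75 -2.9 ]
togo 0.026 [ 0.2 -0.   0.6] [-0.0008  0.0003  0.0022]
```

Call:
{"name": "apply_moves", "arguments": {
  "motion": [
    {"offset": [0,0,1],"rotation": [0,0,0]},
    {"offset": [0,0,1.5],"rotation": [0,0,0]},
    {"offset": [0,0,1],"rotation": [0,0,0]}
  ]
}}

```text
time: 14.45
tool_pos: [0.4955, -0.2268, 0.2704]
tool_rot: [-3.024, 0.512, -2.86]
contact_force: [-16.2, 0.5, 14.0]
opening: 0.0136
```

Run:
```python
from h import *
st(.026)
```

```text
(array([ 0.2, -0. , 25.3]), 'tilt', array([-0.0007,  0.0016]), 'turn', np.float64(0.0044)) F [-7.   1.3 20.2] M [ 0.9   1.51 -0.17] open 0.0136 t 14.45 q [-0.74  0.24  1.84  0.54  0.75 -2.9 ]
togo 0.026 [ 0.2 -0.  -0.7] [-0.0017  0.0004  0.0044]
```

Call:
{"name": "apply_moves", "arguments": {
  "motion": [
    {"offset": [0.1,0,-0.5],"rotation": [0,0,0.04]},
    {"offset": [0,0,0],"rotation": [0,0,0.06]},
    {"offset": [0,0,0],"rotation": [0,0,0.08]},
    {"offset": [0,0,0],"rotation": [0,0,0.06]}
  ]
}}

```text
time: 14.78
tool_pos: [0.4948, -0.2272, 0.2728]
tool_rot: [3.12, 0.526, 3.14]
contact_force: [-6.3, 0.5, 3.5]
opening: 0.0137
```

Run:
```python
from h import *
st(.026,-.25)
```

```text
(array([ 0.9, -0.5, 27.8]), 'tilt', array([-0.0027,  0.0041]), 'turn', np.float64(-0.2417)) F [-3.7  0.8  6.2] M [0.33 0.87 0.04] open 0.0137 t 14.78 q [-0.74  0.24  1.84  0.54  0.75 -2.66]
togo 0.026 [0.8 0.3 1.8] [-0.0039  0.0029  0.0083]
```

Call:
{"name": "apply_moves", "arguments": {
  "motion": [
    {"offset": [0.6,0.3,1.2],"rotation": [-0.003,0.003,0.04]},
    {"offset": [0.2,0,1],"rotation": [0,0,0.06]},
    {"offset": [0,0,0.5],"rotation": [0,0,0.08]},
    {"offset": [0,0,0.5],"rotation": [0,0,0.08]}
  ]
}}

```text
time: 15.12
tool_pos: [0.4959, -0.2277, 0.2715]
tool_rot: [2.968, 0.499, 2.831]
contact_force: [-6.5, -0.3, 3.5]
opening: 0.0135
```

Run:
```python
from h import *
st(.026,-.5)
```

```text
(array([ 1.2, -1.1, 26.1]), 'tilt', array([-0.0026,  0.0042]), 'turn', np.float64(-0.5118)) F [-3.9 -0.   6.3] M [0.3  0.93 0.08] open 0.0135 t 15.12 q [-0.74  0.24  1.84  0.54  0.75 -2.39]
togo 0.026 [1.3 0.5 0.1] [-0.0032  0.0037 -0.0118]
```

Call:
{"name": "apply_moves", "arguments": {
  "motion": [
    {"offset": [0.8,0.4,0.4],"rotation": [-0.003,0.003,0.06]},
    {"offset": [0.6,0.2,0.3],"rotation": [0,0,0.08]},
    {"offset": [0.2,0,0.3],"rotation": [0,0,0.08]},
    {"offset": [0.2,0,0.3],"rotation": [0,0,0.08]}
  ]
}}

```text
time: 15.45
tool_pos: [0.4957, -0.228, 0.2718]
tool_rot: [2.816, 0.423, 2.492]
contact_force: [-6.7, -0.1, 4.0]
opening: 0.0138
```

Run:
```python
from h import *
st(.026,-.8)
```

```text
(array([ 1.2, -1.4, 26.5]), 'tilt', array([-0.0041,  0.0053]), 'turn', np.float64(-0.8249)) F [-3.8  0.3  6.8] M [0.24 0.9  0.03] open 0.0138 t 15.45 q [-0.74  0.24  1.84  0.55  0.75 -2.08]
togo 0.026 [1.5 0.4 0.4] [-0.0019  0.0064 -0.0249]
```

Call:
{"name": "apply_moves", "arguments": {
  "motion": [
    {"offset": [1.1,0.3,0.6],"rotation": [-0.003,0.005,0.06]},
    {"offset": [0.8,0.2,0.4],"rotation": [0,0.002,0.08]},
    {"offset": [0.4,0,0.4],"rotation": [0,0,0.08]},
    {"offset": [0.4,0,0.4],"rotation": [0,0,0.08]}
  ]
}}

```text
time: 15.78
tool_pos: [0.4956, -0.2281, 0.2718]
tool_rot: [2.704, 0.306, 2.181]
contact_force: [-7.0, 0.1, 5.1]
opening: 0.014
```

Run:
```python
from h import *
st(.026,-1.1)
```

```text
(array([ 1.2, -1.5, 26.5]), 'tilt', array([-0.0046,  0.005 ]), 'turn', np.float64(-1.1379)) F [-3.5  0.4  8. ] M [0.16 0.89 0.08] open 0.014 t 15.78 q [-0.74  0.24  1.84  0.55  0.75 -1.77]
togo 0.026 [ 1.5 -0.   0.5] [ 0.0006  0.0068 -0.0379]
```

Call:
{"name": "apply_moves", "arguments": {
  "motion": [
    {"offset": [1.1,0,0.6],"rotation": [0,0.005,0.06]},
    {"offset": [0.8,0,0.4],"rotation": [0,0.003,0.08]},
    {"offset": [0.4,0,0.4],"rotation": [0,0,0.08]},
    {"offset": [0.4,0,0.4],"rotation": [0,0,0.08]}
  ]
}}

```text
time: 16.12
tool_pos: [0.4957, -0.2279, 0.2719]
tool_rot: [2.637, 0.162, 1.894]
contact_force: [-6.5, -0.8, 3.7]
opening: 0.0136
```

Run:
```python
from h import *
st(.026,-1.6)
```

```text
(array([ 1.3, -1.3, 26.5]), 'tilt', array([-0.0041,  0.0048]), 'turn', np.float64(-1.451)) F [-3.8 -0.5  6.4] M [0.07 0.94 0.13] open 0.0136 t 16.12 q [-0.74  0.24  1.84  0.55  0.75 -1.45]
togo 0.026 [ 1.4 -0.7  0.5] [0.0028 0.0056 0.149 ]
```

Call:
{"name": "apply_moves", "arguments": {
  "motion": [
    {"offset": [0.8,-0.3,0.6],"rotation": [0.002,0.005,0.05]},
    {"offset": [0.4,0,0.4],"rotation": [0,0,0.05]},
    {"offset": [0.2,0,0.3],"rotation": [0,0,0.04]},
    {"offset": [0,0,0.2],"rotation": [0,0,0.03]}
  ]
}}

```text
time: 16.45
tool_pos: [0.496, -0.2281, 0.272]
tool_rot: [2.62, 0.074, 1.737]
contact_force: [-7.3, 0.3, 5.2]
opening: 0.0135
```

Run:
```python
from h import *
st(.026,-1.65)
```

```text
(array([ 1.5, -1.5, 26.5]), 'tilt', array([-0.003 ,  0.0049]), 'turn', np.float64(-1.6306)) F [-3.7  0.7  8.2] M [0.3  0.92 0.1 ] open 0.0135 t 16.45 q [-0.74  0.24  1.84  0.54  0.75 -1.27]
togo 0.026 [ 1.4 -1.2  0.5] [0.0023 0.0053 0.0194]
```

Call:
{"name": "apply_moves", "arguments": {
  "motion": [
    {"offset": [0.2,0,0.3],"rotation": [0,0,0.03]},
    {"offset": [0,0,0.2],"rotation": [0,0,0.03]},
    {"offset": [0,0,0.2],"rotation": [0,0,0.02]}
  ]
}}

```text
time: 16.7
tool_pos: [0.4959, -0.2281, 0.2721]
tool_rot: [2.616, 0.035, 1.667]
contact_force: [-5.3, 0.3, 3.1]
opening: 0.0139
```

Run:
```python
from h import *
st(.026,-1.6)
```

```text
(array([ 1.5, -1.6, 26.6]), 'tilt', array([-0.0026,  0.0065]), 'turn', np.float64(-1.7106)) F [-3.   0.5  5.3] M [0.36 0.74 1.09] open 0.0139 t 16.7 q [-0.74  0.24  1.84  0.54  0.75 -1.19]
togo 0.026 [ 1.4 -1.3  0.6] [ 0.0019  0.0067 -0.1106]
```

Call:
{"name": "apply_moves", "arguments": {
  "motion": [
    {"offset": [0.4,-0.4,0.2],"rotation": [0,0.003,-0.04]},
    {"offset": [0.3,-0.3,0.2],"rotation": [0,0,-0.04]},
    {"offset": [0,0,0],"rotation": [0,0,-0.01]}
  ]
}}

```text
time: 16.95
tool_pos: [0.4961, -0.2281, 0.2727]
tool_rot: [2.619, 0.082, 1.75]
contact_force: [-5.6, 1.2, 4.2]
opening: 0.0141
```

Run:
```python
from h import *
st(.032,-1.6)
```

```text
(array([ 2. , -1.5, 27.1]), 'tilt', array([-0.0049,  0.006 ]), 'turn', np.float64(-1.6154)) F [-2.7  1.5  6.4] M [ 0.45  0.92 -0.09] open 0.0141 t 16.95 q [-0.74  0.24  1.84  0.55  0.75 -1.28]
togo 0.032 [ 1.5 -1.6 -4.9] [ 0.0038  0.0067 -0.0154]
```

Call:
{"name": "apply_moves", "arguments": {
  "motion": [
    {"offset": [0.5,-0.5,-1.5],"rotation": [0.002,0.004,-0.01]},
    {"offset": [0.4,-0.4,-1.5],"rotation": [0,0,0]},
    {"offset": [0,0,-1],"rotation": [0,0,0]}
  ]
}}

```text
time: 17.2
tool_pos: [0.4939, -0.2282, 0.2765]
tool_rot: [2.62, 0.087, 1.76]
contact_force: [11.8, -2.8, -13.5]
opening: 0.0137
```

Run:
```python
from h import *
st(.032,-1.6)
```

```text
(array([ 2. , -1.5, 31.5]), 'tilt', array([-0.0047,  0.0047]), 'turn', np.float64(-1.6044)) F [  3.4  -3.4 -17.5] M [ 0.11 -0.22  0.04] open 0.0137 t 17.2 q [-0.74  0.23  1.83  0.54  0.76 -1.29]
togo 0.032 [ 1.6 -1.6 -0.5] [ 0.0038  0.0054 -0.0044]
```

Call:
{"name": "apply_moves", "arguments": {
  "motion": [
    {"offset": [0,0,0.7],"rotation": [0,0,0]},
    {"offset": [0,0,0],"rotation": [0,0,0]}
  ]
}}

```text
time: 17.37
tool_pos: [0.4944, -0.2281, 0.2757]
tool_rot: [2.62, 0.086, 1.759]
contact_force: [-4.0, 0.1, 3.4]
opening: 0.0137
```

Run:
```python
from h import *
st(.032,-1.6)
```

```text
(array([ 2.1, -1.4, 30.5]), 'tilt', array([-0.0047,  0.0042]), 'turn', np.float64(-1.6053)) F [-1.8  0.3  5. ] M [0.13 0.65 0.01] open 0.0137 t 17.37 q [-0.74  0.23  1.83  0.54  0.76 -1.29]
togo 0.032 [ 1.5 -1.6 -1.5] [ 0.0039  0.0049 -0.0053]
```

Call:
{"name": "apply_moves", "arguments": {
  "motion": [
    {"offset": [0,0,0],"rotation": [0,0,0]},
    {"offset": [0,0,0],"rotation": [0,0,0]},
    {"offset": [0,0,0],"rotation": [0,0,0]},
    {"offset": [0,0,0],"rotation": [0,0,0]},
    {"offset": [0,0,0],"rotation": [0,0,0]},
    {"offset": [0,0,0],"rotation": [0,0,0]},
    {"offset": [0,0,0],"rotation": [0,0,0]},
    {"offset": [0,0,0],"rotation": [0,0,0]}
  ],
  "grip": 0.3
}}

```text
time: 18.03
tool_pos: [0.4951, -0.2283, 0.2757]
tool_rot: [2.618, 0.086, 1.758]
contact_force: [-0.1, 0.4, -0.0]
opening: 0.0617
```

Call:
{"name": "apply_moves", "arguments": {
  "motion": [
    {"offset": [0,0,-5],"rotation": [0,0,0]},
    {"offset": [0,0,-12],"rotation": [0,0,0]},
    {"offset": [0,0,-25],"rotation": [0,0,0]},
    {"offset": [0,0,-30],"rotation": [0,0,0]},
    {"offset": [0,0,-30],"rotation": [0,0,0]},
    {"offset": [0,0,-20],"rotation": [0,0,0]},
    {"offset": [0,0,0],"rotation": [0,0,0]}
  ]
}}

```text
time: 18.62
tool_pos: [0.4301, -0.23, 0.3851]
tool_rot: [2.622, 0.083, 1.759]
contact_force: [1.1, -1.0, 0.9]
opening: 0.0645
```

Run:
```python
from h import *
st(.15,-1.6)
t=read_camera("top");q=read_camera("side");w=wristcam(read_camera("wrist"),observe())
a=cv2.resize(t["img"][160:260,360:460],(400,400),interpolation=2);b=cv2.resize(q["img"][230:330,190:290],(400,400),interpolation=2)
cv2.imwrite("pics/m7.png",np.hstack([a,b])[...,::-1]);cv2.imwrite("pics/w7.png",w["img"][...,::-1])
for h in (.009,.012):
 for im,b in ((t,(380,180,450,250)),(q,(215,250,290,320)),(w,(100,100,400,300))):
  for cc,ar in blobs(im,(18,110,90),(38,255,255),b,3):
    d=Rp.T@(plane(im,[cc],PORT+Rp[:,2]*h,Rp[:,2])[0]-PORT);print(h,cc.round(1),ar,(d*1000).round(1),np.hypot(*d[:2])*1000,np.arctan2(d[1],d[0])-GAM)
```

```text
(array([ 9.000e-01, -1.000e-01,  1.574e+02]), 'tilt', array([-0.0016,  0.0027]), 'turn', np.float64(-1.6065)) F [ 1.4 -1.   0.2] M [-0.03  0.19  0.  ] open 0.0645 t 18.62 q [-0.86  0.03  1.75  0.47  1.06 -1.24]
togo 0.15 [ 0.1 -0.8  7.4] [ 0.0011  0.003  -0.0065]
0.009 [414.4 202.4] 14 [46.4 11.9  9. ] 47.90293203265173 0.05283466683742283
0.009 [440.4 221. ] 21 [  4.3 -42.8   9. ] 43.03975838612536 -1.6689039418880363
0.009 [401.4 228.4] 20 [-7.8 31.6  9. ] 32.51998939470539 1.6155212672332349
0.009 [238.5 265.5] 4 [-1.5 37.8  9. ] 37.82662487869402 1.4131940352626207
0.009 [247. 298.] 23 [  6.5 -35.7   9. ] 36.25813779915304 -1.5872515485948808
0.009 [257.3 141.9] 126 [-4.4 35.3  9. ] 35.535171332107296 1.4980029606822685
0.009 [115.7 276.4] 255 [-118.3 -112.7    9. ] 163.41931066161564 -2.5783730740130726
0.009 [394.6 278.1] 202 [146.8 -71.9   9. ] 163.473699950972 -0.6531260946836834
0.012 [414.4 202.4] 14 [47.8 13.1 12. ] 49.5928619087078 0.06936661443065378
0.012 [440.4 221. ] 21 [  5.9 -41.4  12. ] 41.795233232210215 -1.627125076930907
0.012 [401.4 228.4] 20 [-6.2 32.7 12. ] 33.26778665647221 1.5588683018334037
0.012 [238.5 265.5] 4 [ 0.  35.6 12. ] 35.6438550920426 1.3718635955336382
0.012 [247. 298.] 23 [  8.1 -37.5  12. ] 38.36496381195816 -1.5567738601829877
0.012 [257.3 141.9] 126 [-4.5 35.6 12. ] 35.91805883663583 1.498858329405114
0.012 [115.7 276.4] 255 [-117.2 -110.8   12. ] 161.28544750355388 -2.5822520680521515
0.012 [394.6 278.1] 202 [145.2 -70.4  12. ] 161.32331154925373 -0.6493166844955125
```

View pics/m7.png

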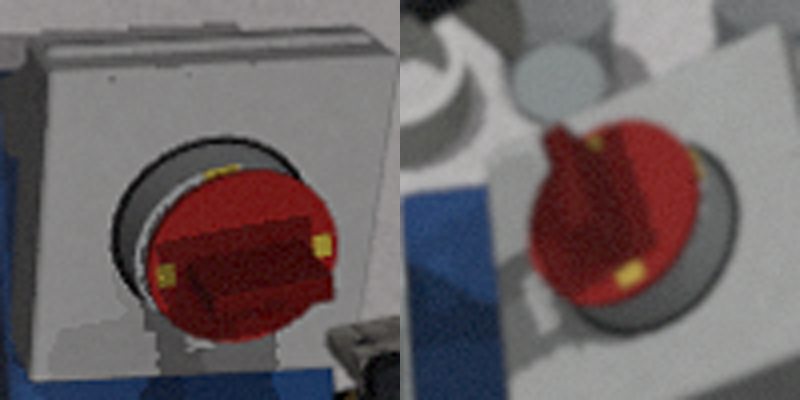

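View pics/w7.png

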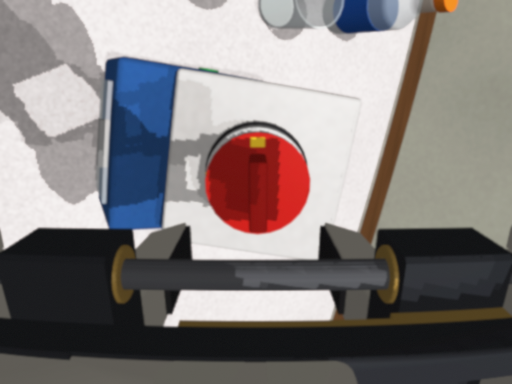

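Run:
```python
from h import *
t=read_camera("top")
for q in ("cup_a_mid","bottle_mid","tape_mid"): print(q,[(np.round(d["location"],3).tolist(),round(d["score"],2)) for d in tip_of(q,t)][:3])
s=observe();print(s["contact_force"],s["time"])
print(hand_in())
```

```text
cup_a_mid [([0.506, -0.007, 0.045], 0.77)]
bottle_mid [([0.749, 0.011, 0.096], 0.81)]
tape_mid [([0.409, -0.017, 0.024], 0.7)]
[-0.55023066  0.63387703 -0.42882912] 18.9667
the job is handed in; nothing more can be done
None
```

The middle-sized red cap is in the crusher's feed port and locked, and I handed the job in at about 19 s. I gripped it by its bar, set it into the port along the tilted axis, and pushed it down against the spring to the stop. I then turned it clockwise until I felt the end stop (about 1.1 N m), turned it back about 5 degrees, and let the spring lift it before letting go.

**Checks that agree it is locked:**
- **Height:** the cap rose about 6 mm from fully down, from 25.5 to 31.5 mm on my scale, which matches 26 to 32 mm. It then resisted a further pull of about 17 N.
- **Turn:** after release the pictures show the cap seated and turned 92 to 95 degrees from the gaps.
- **Height seen by the cameras:** the flange sits about 12 mm above the collar, as it should when locked.
- **Robot clear:** the gripper was about 125 mm away from the cap with no contact force when I handed in.

**Bystanders:** the bottle and the tape read within about 6 mm of where they started, and so does the one cup the network reported. The other cup was missed in both the first and last top pictures, so I only know that the arm never came near it.

**Disagreements:** the top and side cameras differ by about 3.6 mm sideways on the cap. The measured cap centre drifted up to 2 mm off the port axis during the turn, which is within the play of the neck.

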